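# Set the aperture wheel and bring the sample into the beam

### The job

The film sample must not see the wrong light, so set the aperture first: with a light fingertip press on the knurled rim, turn the aperture wheel click by click until its third-smallest opening is in the beam (at the bottom of the wheel), resting in its click. Only then push the sample slide by its thumb post gently all the way home against its rubber stop, and leave everything else on the bench where it is.

Things in the scene. Friction and masses are not known exactly. Their poses are not given: they have to be found in the camera images.
- board: Aluminium optical breadboard, 300 x 250 x 12 mm, flat on the bench; origin at the centre of its underside, x along the light beam, y across it, z up. On posts along its x axis: finned lamp head 50 mm across at -x, aperture wheel, detector 36 mm across at +x, all lower than the wheel's rim. Between wheel and detector the sample slide runs along y.
- wheel_foot (a point): Point on the breadboard's top face (12 mm above the bench) straight below the wheel's axle, at board x -30 mm, y 0; axes as the board's, axle along x. The wheel: aluminium disc 100 mm across, knurled rim 12 mm wide (6 mm either side of this x). The beam height is clamped anew for each setup and not measured: the top of the rim is 178 to 201 mm above the bench. Feel for it.
- wheel (a joint): Angle of the wheel, rad (noisy). Endless both ways; eight clicks 0.785 rad apart, at multiples of 0.785. What is at the wheel's lowest point is in the beam: at 0 (and 6.283) the solid place, then per click of growing angle openings of 6, 8.5, 11, 13.5, 16, 18.5, 21 mm; third smallest = 11 mm = 2.356 (or +- 6.283). Grows when the rim's top moves to the board's -y.
- slide (a joint): How far the sample slide is still out, m (noisy): 0 = home, its saddle just touching the rubber stop and the film in the beam; positive = drawn out to the board's -y (at most 0.06). It takes about 3 N to move. The rubber gives about 1 mm per 9 N; more than 2.5 mm into it damages the stop.
- thumb_post (a point): Middle of the steel thumb post of the sample slide, 52 mm above the bench: upright pin 14 mm across, 23 mm up and down from here; axes as the board's. Pushing it to the board's +y takes the slide home. It stands on the slide's flat arm (10 mm wide, top 15 mm below this point, running to +y); the film frame, 148 mm above the bench, begins 66 mm to the +y side.
- slide_stop (a point): Rubber face of the slide's end stop, on the breadboard, 34 mm above the bench; axes as the board's.
- plate_foot (a point): Point on the breadboard's top below the fixed black plate behind the wheel (10 mm thick, gap 7 mm, ends 5 mm below the rim's top). The wheel turns by friction: a closed fingertip pressed on the rim's top and drawn along y. 39 mm of rim per click; past 20 mm it falls on into the click when let go, before that back. It resists with about 4.5 N; press 8 to 14 N. Over 20 N, press or squeeze, harms it.
- tip_box: Bystander, to be left where it is: orange pipette-tip box, 118 x 82 x 62, with its grid on top (mm); origin at the centre of its underside.
- tape: Bystander, to be left where it is: roll of white tape lying flat, 96 across, 19 high (mm); origin at the centre of its underside.
- jar: Bystander, to be left where it is: specimen jar with white cap, 41 across, 62 high (mm); origin at the centre of its underside.
- blower: Bystander, to be left where it is: black rubber dust blower standing on its base, 60 across, 105 high (mm); origin at the centre of its underside.
- clear_box: Bystander, to be left where it is: open clear plastic box, 115 x 75 x 32 (mm); origin at the centre of its underside.
- tweezers: Bystander, to be left where it is: steel tweezers lying flat, 125 long (mm); origin at the centre of its underside.
- vial: Bystander, to be left where it is: small capped vial standing on the breadboard, 24 across, 45 high (mm); origin at the centre of its underside.
- driver: Bystander, to be left where it is: ball driver with black handle lying on the breadboard, 150 long (mm); origin at the centre of its underside.

How it is judged:
By the outcome, as a careful person would: the job done as asked, in the order asked, and still so for the second after the job is handed in, with the robot touching nothing.
It also fails if it takes over 72 s, if anything falls off the work surface, if the arm or the gripper's body presses on something with over 40 N, if the wrist force passes 120 N, or if a joint passes its speed limit or range.

### The arm

A 7-joint arm with a two-finger parallel gripper is mounted at the origin on the work surface. World frame = base frame: x ahead of the robot, y to its left, z up, the work surface at z = 0. Lengths are in m, angles in rad, forces in N, time in s.
With the tool pointing down it reaches from about 0.425 to 0.95 m from the base axis. Payload 4.7 kg.
Tool frame: the origin (TCP) lies between the finger pads; the fingertips stand ctrl.finger_overhang ahead of it and the grasp point (between the pads) lies 6 mm ahead of it (ctrl.finger_overhang is the distance from the TCP to the fingertips, in m); z points along the fingers, y is the line along which they close (so a half turn about z gives the same grasp; the last joint's range is limited). The gripper opens to 85 mm and grips with 20 to 120 N. Pads are 22 mm wide; open, the fingers measure 114 mm over their backs; the gripper's body (76 mm by 85 mm) begins 54 mm behind the grasp point. The pads swing forward as they close: fully open they stand 13 mm farther back than shut.
Start: joints at [1.182, 0.469, -0.049, 1.532, 0.024, 1.141, -0.082], TCP at [0.238, -0.632, 0.256] pointing down, gripper open.
Joint ranges: [-2.59, 2.59], [-0.33, 1.99], [-1.39, 1.29], [0.1, 2.45], [-1.04, 4.18], [0.21, 1.99], [-2.66, 2.66]. Speed limits (rad/s): [2.57, 2.57, 3.14, 3.14, 3.14, 3.14, 3.14].

### API

Orientations are given as a 3x3 rotation matrix whose columns are the frame's x, y, z axes.
In Python, from bench import ctrl gives the robot as it stands.
- The arm moves only by the shell command python3 -m creep 'ROWS' [OPENING] [FORCE]. ROWS is JSON, a list of rows, each a list of 6 numbers: the shift along the tool's x, y, z in m, then the turn, a rotation vector about the tool's x, y, z in degrees. In form: [[tx, ty, tz, rx, ry, rz], ...]. A call has 1 to 5 rows; each row is the pose to reach, as a shift and turn from the pose commanded when the call began, along the tool's axes at that moment; what a row does not reach only later rows make up. A row lasts 1/10 s, in which the tool goes at most 50 mm and 8.59 degrees, less where a joint would pass 70% of its speed; a pose out of reach is approached as far as the arm can. A call with a gripper value outside its range is refused whole. OPENING is the closure, from 0 (fully open) to 1 (shut), set as the call begins (- or left out, the last holds). The fingers move at their own pace and stop on an object; FORCE is the grip in N (left out, the last holds). Time passes only in rows, so rows that repeat a pose let the fingers close. It gives the time, the measured TCP pose, the force, the opening and the grip force at its end, in the units of the state.
- ctrl.get_obs(): the state, without advancing time (a new reading comes with each control period).
- ctrl.capture(name): name is "scene" or "top"; returns a dict with "color" (384x512x3 uint8, red, green, blue), "intrinsics" (3x3 intrinsics, pixels), "position" and "rotation" of the camera in the world. Camera axes: x right, y up, looking along -z (the intrinsics and any distortion apply to the point x, -y, -z); pixel columns grow to the right and rows downward; lengths in m; the calibration is good to about 2 mm. A picture is of the moment at which its call begins. There is no depth.
- ctrl.close_job(): hands the job in; it is judged then, once.
The state is a dict: "time": time; "joint_pos": joint angles; "dq": joint speeds; "joint_efforts": joint torques, N m; "position": TCP position; "tcp_rot": TCP orientation; "force": force on the tool from outside, world axes, zero at the start; "torque": the same for the moment, N m; "opening": opening from 0.0 (shut) to 1.0 (fully open); "finger_force": force on a finger pad.
Only numpy, scipy, OpenCV 4.12 (cv2) and the standard library are available. Lean on these libraries where they do the work, as an engineer would, in place of code of your own. Each camera call takes 0.05 s, during which the arm holds its last target. There are 200 camera calls.

## Working session

There is one attempt and no reset: what is moved stays moved. The work goes in short steps, Python scripts to look and compute and a shell command to move; the robot and the scene stay as the last step left them, time stands still between calls to the robot, and variables do not carry over. Pictures are saved under pics/ and viewed, at most 12 in all, crops included, and the job is handed in when it is done.

```bash
ls; mkdir -p pics; python3 - <<'E'
from bench import ctrl
import cv2
o=ctrl.get_obs(); print(o); print(ctrl.finger_overhang)
for n in("scene","top"):
    c=ctrl.capture(n); cv2.imwrite(f"pics/{n}0.png",cv2.resize(c["color"][:,:,::-1],(800,600),interpolation=cv2.INTER_CUBIC)); print(n,c["intrinsics"],c["position"],c["rotation"],[k for k in c])
E
```

```text
pics
{'time': 0.0, 'joint_pos': array([ 1.18208819,  0.46947515, -0.04859229,  1.53370403,  0.02412879,
        1.14098493, -0.08233187]), 'dq': array([ 6.82014140e-04, -2.23858203e-05, -6.57753220e-04,  7.20869145e-04,
       -7.28551597e-04,  3.42692511e-04, -7.71912445e-04]), 'joint_efforts': array([ 4.97387884e-05, -5.10315478e+01, -4.72170417e-02, -2.37718892e+01,
        1.06715763e-02,  7.51766260e-03, -4.89004975e-06]), 'position': array([ 0.23747852, -0.63127301,  0.25523437]), 'tcp_rot': array([[ 9.35960961e-01,  3.52102902e-01, -7.91538976e-04],
       [ 3.52103777e-01, -9.35959196e-01,  1.82013303e-03],
       [-9.99740622e-05, -1.98227732e-03, -9.99998030e-01]]), 'force': array([-0.05327568, -0.40468814, -1.07105527]), 'torque': array([0.01211827, 0.0489394 , 0.02519079]), 'finger_force': 0.0, 'opening': 0.9973509794933293}
0.025
scene [[383.6229119    0.         257.87461237]
 [  0.         383.6229119  191.55089716]
 [  0.           0.           1.        ]] [1.32504793 0.61288755 0.78902172] [[-0.63713467 -0.44212764  0.63133395]
 [ 0.77066629 -0.35318893  0.53040649]
 [-0.01152721  0.82448816  0.56576178]] ['color', 'intrinsics', 'position', 'rotation']
top [[469.2359325    0.         257.67837197]
 [  0.         469.2359325  190.05951198]
 [  0.           0.           1.        ]] [ 0.26513244 -0.04043361  1.62764124] [[-1.86390463e-02  9.81369041e-01 -1.91226021e-01]
 [-9.99818725e-01 -1.90382335e-02 -2.50308178e-04]
 [-3.88625034e-03  1.91186691e-01  9.81545998e-01]] ['color', 'intrinsics', 'position', 'rotation']
```

View pics/scene0.png

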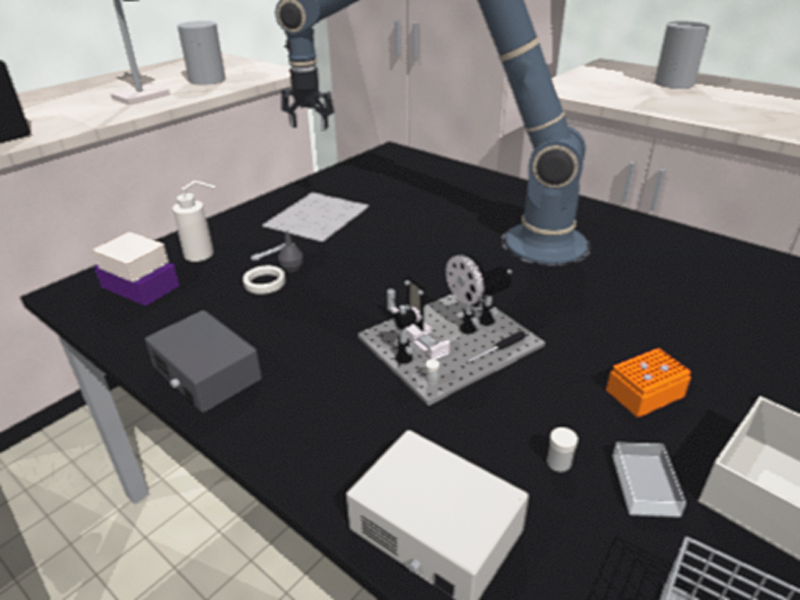

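View pics/top0.png

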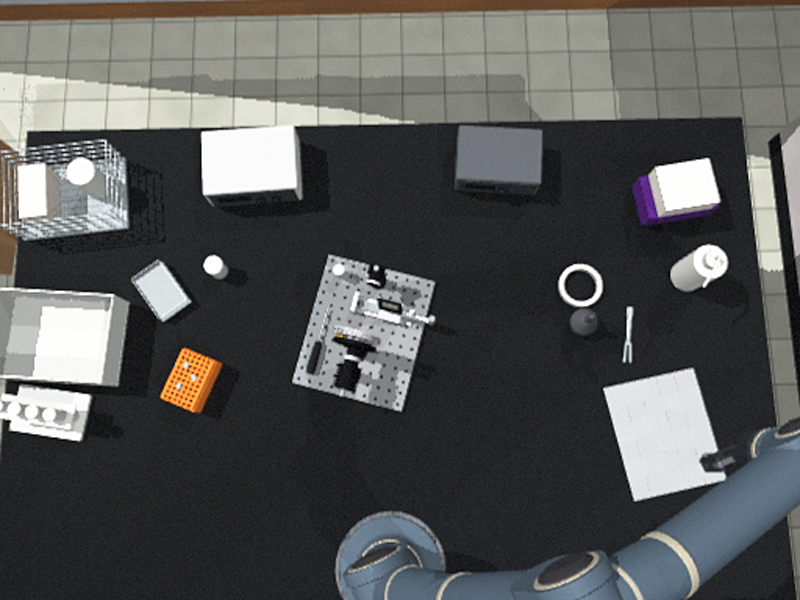

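The top view shows the breadboard with corners near (330,255), (436,283), (402,411), (293,382). The lamp is on the robot side and the thumb post is at about (432,319), the board's -y side. Next I'll fit the board.

```bash
cat > h.py <<'E'
import numpy as np, cv2
from bench import ctrl
def cast(c,u,v,z):
    K=c["intrinsics"]; d=c["rotation"]@np.array([(u-K[0,2])/K[0,0],-(v-K[1,2])/K[1,1],-1])
    p=c["position"]; return p+d*(z-p[2])/d[2]
def proj(c,P):
    q=c["rotation"].T@(np.asarray(P)-c["position"]); K=c["intrinsics"]
    return np.array([K[0,2]+K[0,0]*q[0]/-q[2],K[1,2]-K[1,1]*q[1]/-q[2]])
E
python3 - <<'E'
from h import *
c=ctrl.capture("top"); im=c["color"]
g=cv2.cvtColor(im,cv2.COLOR_RGB2GRAY); m=((g>85)*255).astype('uint8')
r=np.zeros_like(m); r[155:268,183:283]=m[155:268,183:283]
r=cv2.morphologyEx(r,cv2.MORPH_CLOSE,np.ones((5,5)));r=cv2.morphologyEx(r,cv2.MORPH_OPEN,np.ones((7,7)))
k=max(cv2.findContours(r,0,1)[0],key=cv2.contourArea)
P=np.array([cast(c,u,v,.012)[:2] for u,v in k[:,0]]).astype('float32')
rc=cv2.minAreaRect(P); print(rc, cv2.boxPoints(rc))
B=cv2.boxPoints(rc)
for n,C in(("top",c),("scene",ctrl.capture("scene"))):
    v=C["color"][:,:,::-1].copy()
    big=cv2.resize(v,None,fx=5,fy=5,interpolation=cv2.INTER_CUBIC)
    for b in B:
        q=proj(C,[*b,.012])*5+2; cv2.circle(big,tuple(int(x) for x in q),4,(0,0,255),-1)
    y,x=(150,175) if n=="top" else (150,220)
    s=big[y*5:y*5+600,x*5:x*5+650]; cv2.imwrite(f"pics/{n}1.png",s)
E
```

```text
((0.504790186882019, 0.04559607803821564), (0.25599077343940735, 0.30192628502845764), 74.23188781738281) [[ 0.3247258  -0.03655933]
 [ 0.61529046 -0.11860619]
 [ 0.68485457  0.12775148]
 [ 0.3942899   0.20979835]]
```

View pics/top1.png

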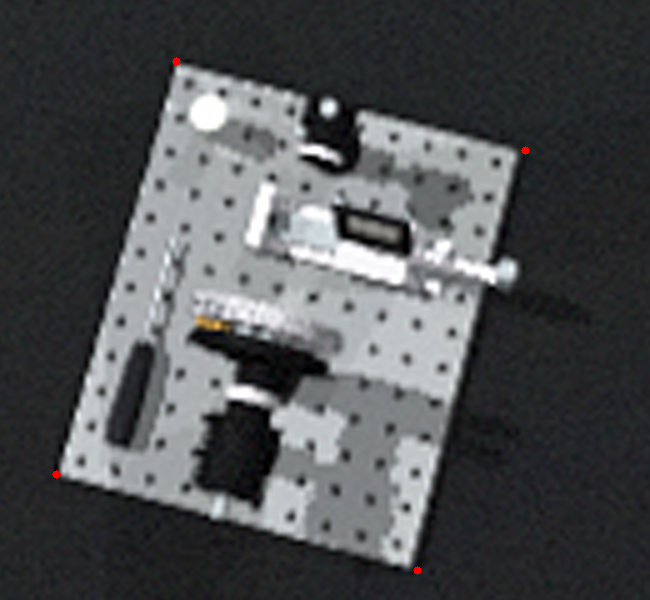

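View pics/scene1.png

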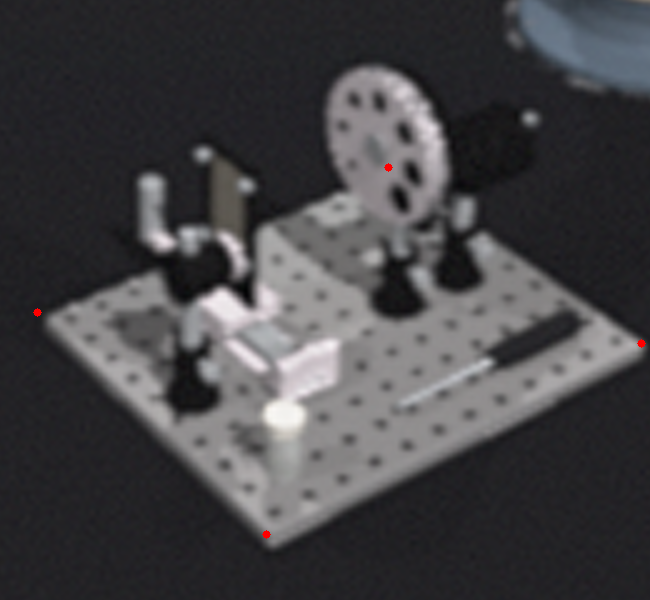

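The board fit is within a few mm, with yaw about -15.8°. The wheel in the scene crop is centred near (388,147). Its largest hole is at the lower right (400,198), with sizes shrinking counter-clockwise. I'll get the phase, the wheel height and the post position numerically.

```bash
cat >> h.py <<'E'
C0=np.array([.505,.0456,0]); a=np.deg2rad(-15.77)
bx=np.array([np.cos(a),np.sin(a),0]); by=np.array([-np.sin(a),np.cos(a),0]); ez=np.array([0,0,1.])
def B(x,y,z): return C0+x*bx+y*by+z*ez
def bd(P): P=np.asarray(P)-C0; return np.array([P@bx,P@by,P[2]])
def wheelpic(name,top,r=.035):
    c=ctrl.capture("scene"); im=c["color"]; s=10
    big=cv2.resize(im[:,:,::-1],None,fx=s,fy=s,interpolation=cv2.INTER_CUBIC)
    f=lambda P:tuple(int(t) for t in proj(c,P)*s+s/2)
    zc=top-.05
    for k in range(8):
        t=k*np.pi/4; cv2.putText(big,str(k),f(B(-.024,-r*np.sin(t),zc-r*np.cos(t))),0,.6,(0,0,255),2)
    for t in np.arange(0,6.28,.1): cv2.circle(big,f(B(-.024,-.05*np.sin(t),zc-.05*np.cos(t))),2,(0,255,0),-1)
    u,v=f(B(-.024,0,zc)); cv2.imwrite(name,big[v-250:v+250,u-250:u+250]); return c
E
python3 - <<'E'
from h import *
wheelpic("pics/w1.png",.19)
c=ctrl.capture("top"); s=ctrl.capture("scene")
print("wheel top board", bd(cast(c,175+53.2,150+62,.19)))
print("post top", bd(cast(c,175+101.6,150+54.2,.075)), bd(cast(s,220+151/5,150+183/5,.075)))
print("vial",bd(cast(c,175+208/5,150+112/5,.057)))
print([bd(cast(c,175+u/5,150+v/5,.012)) for u,v in((178,66),(516,152),(416,566),(62,476))])
E
```

```text
wheel top board [-0.02799149 -0.00082728  0.19      ]
post top [ 0.05288937 -0.13898787  0.075     ] [ 0.0543928  -0.13108418  0.075     ]
vial [0.11099063 0.08782714 0.057     ]
[array([0.14699679, 0.12423852, 0.012     ]), array([ 0.14715138, -0.12316237,  0.012     ]), array([-0.14958556, -0.12814584,  0.012     ]), array([-0.15213264,  0.12233695,  0.012     ])]
```

View pics/w1.png

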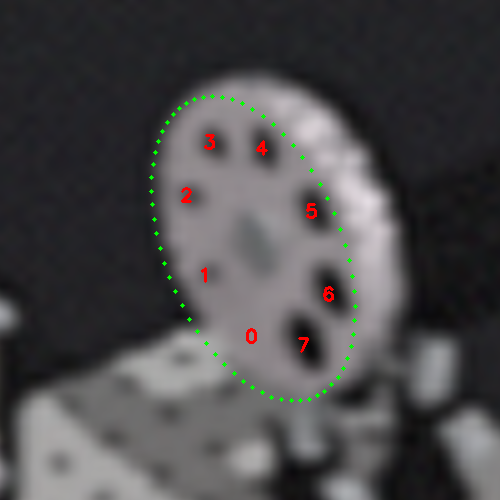

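The holes line up with labels 1–7 and the solid place sits at 0, the bottom, so the wheel is at 0 and needs 3 clicks with the rim's top going to board -y. The post is near board (0.053,-0.135). I'll close the gripper and move towards the wheel.

```bash
cat >> h.py <<'E'
def to(x,y,z):
    "tool shift to bring the TCP to board point, plus turn about tool z"
    o=ctrl.get_obs(); R=o["tcp_rot"]; d=R.T@(B(x,y,z)-o["position"]); y_=R.T@bx
    print("t",round(o["time"],2),"TCP board",bd(o["position"]).round(4),"shift",d.round(4),"turn",np.rad2deg(np.arctan2(y_[1],y_[0])).round(2),"tilt",np.rad2deg(R[:2,2]).round(2),"F",np.array([o["force"]@bx,o["force"]@by,o["force"][2]]).round(2),"open",round(o["opening"],2))
E
python3 -m creep '[[0.2,-0.12,-0.015,0,0,36.4],[0.2,-0.12,-0.015,0,0,36.4],[0.2,-0.12,-0.015,0,0,36.4],[0.2,-0.12,-0.015,0,0,36.4],[0.2,-0.12,-0.015,0,0,36.4]]' 1 20
python3 -c "
from h import *
to(-.03,.014,.245)"
```

```text
time: 0.85
position: [0.3851, -0.4459, 0.2718]
tcp_rot: [[0.962, -0.272, 0.001], [-0.272, -0.962, 0.0], [0.001, -0.001, -1.0]]
force: [0.2, 0.2, 0.2]
opening: 0.147
finger_force: 0.0
t 0.85 TCP board [ 0.0182 -0.5056  0.2718] shift [-0.0484 -0.5196  0.0271] turn -0.02 tilt [0.07 0.03] F [0.14 0.26 0.16] open 0.15
```

```bash

python3 -m creep '[[-0.02,-0.25,0.01,0,0,0],[-0.02,-0.25,0.01,0,0,0],[-0.02,-0.25,0.01,0,0,0],[-0.02,-0.25,0.01,0,0,0],[-0.02,-0.25,0.01,0,0,0]]' 1
python3 -m creep '[[-0.028,-0.22,0,0,0,0],[-0.028,-0.22,0,0,0,0],[-0.028,-0.22,0,0,0,0],[-0.028,-0.22,0,0,0,0],[-0.028,-0.22,0,0,0,0]]' 1
python3 -c "
from h import *
to(-.03,.014,.245)"
```

```text
time: 1.35
position: [0.4313, -0.202, 0.2616]
tcp_rot: [[0.962, -0.272, 0.001], [-0.272, -0.962, -0.0], [0.001, 0.0, -1.0]]
force: [0.8, 0.2, -0.0]
opening: -0.004
finger_force: 0.0
time: 1.85
position: [0.4642, 0.0205, 0.2619]
tcp_rot: [[0.964, -0.265, 0.002], [-0.265, -0.964, 0.002], [0.001, -0.002, -1.0]]
force: [0.5, -0.1, -0.2]
opening: -0.001
finger_force: 0.0
t 1.85 TCP board [-0.0324 -0.0353  0.2619] shift [ 0.0027 -0.0492  0.017 ] turn 0.37 tilt [0.09 0.09] F [ 0.48  0.03 -0.18] open -0.0
```

```bash

python3 -m creep '[[0.003,-0.049,0.017,0,0,0],[0.003,-0.049,0.017,0,0,0],[0.003,-0.049,0.017,0,0,0],[0.003,-0.049,0.017,0,0,0]]' 1
python3 - <<'E'
from h import *
to(-.03,.014,.245)
c=ctrl.capture("top");a=cv2.resize(c["color"][155:265,175:285,::-1],(550,550),interpolation=cv2.INTER_CUBIC)
s=wheelpic("pics/w2.png",.19); b=cv2.resize(cv2.imread("pics/w2.png"),(250,250))
v=cv2.resize(s["color"][130:270,210:350,::-1],(550,550),interpolation=cv2.INTER_CUBIC)
cv2.imwrite("pics/j2.png",cv2.resize(np.hstack([a,v]),(800,400)))
E
```

```text
time: 2.25
position: [0.4803, 0.0605, 0.2444]
tcp_rot: [[0.962, -0.273, -0.0], [-0.273, -0.962, -0.001], [0.0, 0.001, -1.0]]
force: [0.0, -0.2, -0.2]
opening: 0.004
finger_force: 0.0
t 2.25 TCP board [-0.0279  0.0076  0.2444] shift [-0.0021 -0.0063 -0.0006] turn -0.09 tilt [-0.01 -0.04] F [ 0.07 -0.19 -0.17] open 0.0
```

View pics/j2.png

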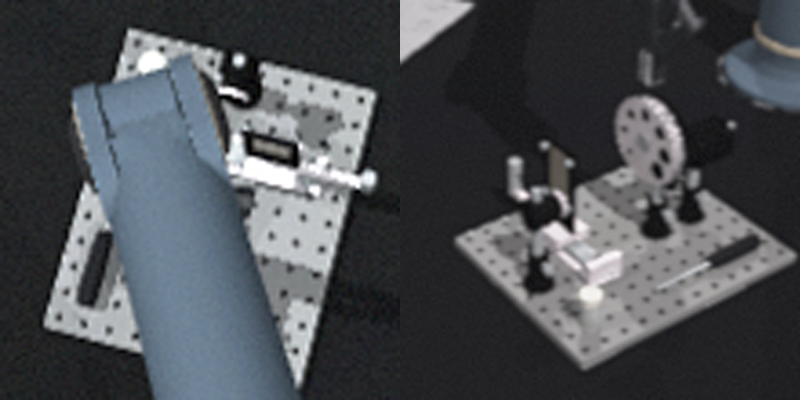

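The fingertip (650,78, right view) hangs just above the wheel's rim top (645,97). Now I'll lower it and feel for the rim.

```bash

python3 -m creep '[[-0.002,-0.006,0.014,0,0,0],[-0.002,-0.006,0.014,0,0,0],[-0.002,-0.006,0.014,0,0,0]]' 1
python3 -m creep '[[0,0,0.001,0,0,0],[0,0,0.002,0,0,0],[0,0,0.003,0,0,0],[0,0,0.003,0,0,0]]' 
python3 -c "
from h import *
to(-.03,.014,.22)"
```

```text
time: 2.65
position: [0.48, 0.0671, 0.2306]
tcp_rot: [[0.962, -0.273, -0.0], [-0.273, -0.962, -0.0], [0.0, 0.0, -1.0]]
force: [-0.2, 0.0, -0.1]
opening: -0.002
finger_force: 0.0
time: 3.05
position: [0.48, 0.0679, 0.2274]
tcp_rot: [[0.962, -0.272, 0.0], [-0.272, -0.962, -0.0], [0.0, 0.0, -1.0]]
force: [-0.0, 0.0, -0.1]
opening: 0.002
finger_force: 0.0
t 3.05 TCP board [-0.0301  0.0146  0.2274] shift [0.0001 0.0006 0.0074] turn -0.02 tilt [ 0.   -0.01] F [-0.05  0.01 -0.15] open 0.0
```

```bash
cat > ok.py <<'E'
import sys
from h import *
o=ctrl.get_obs(); f=abs(o["force"][2]); sys.exit(f>2.0)
E
python3 -m creep '[[0,0,0.0005,0,0,0],[0,0,0.001,0,0,0],[0,0,0.0015,0,0,0],[0,0,0.0015,0,0,0]]' |grep -E 'pos|force: \[' && python3 ok.py &&
python3 -m creep '[[0,0,0.0005,0,0,0],[0,0,0.001,0,0,0],[0,0,0.0015,0,0,0],[0,0,0.0015,0,0,0]]' |grep -E 'pos|force: \[' && python3 ok.py &&
python3 -m creep '[[0,0,0.0005,0,0,0],[0,0,0.001,0,0,0],[0,0,0.0015,0,0,0],[0,0,0.0015,0,0,0]]' |grep -E 'pos|force: \[' && python3 ok.py &&
python3 -m creep '[[0,0,0.0005,0,0,0],[0,0,0.001,0,0,0],[0,0,0.0015,0,0,0],[0,0,0.0015,0,0,0]]' |grep -E 'pos|force: \[' && python3 ok.py &&
python3 -m creep '[[0,0,0.0005,0,0,0],[0,0,0.001,0,0,0],[0,0,0.0015,0,0,0],[0,0,0.0015,0,0,0]]' |grep -E 'pos|force: \[' && python3 ok.py &&
python3 -m creep '[[0,0,0.0005,0,0,0],[0,0,0.001,0,0,0],[0,0,0.0015,0,0,0],[0,0,0.0015,0,0,0]]' |grep -E 'pos|force: \['
python3 -c "
from h import *
to(-.03,.014,.22)"
```

```text
position: [0.48, 0.068, 0.2257]
force: [0.2, -0.7, -0.7]
t 3.45 TCP board [-0.0302  0.0147  0.2257] shift [0.0002 0.0007 0.0057] turn -0.01 tilt [-0.01 -0.01] F [ 0.36 -0.59 -0.73] open -0.0False
```

```bash
sed -i 's/sys.exit(f>2.0)/sys.exit(int(f>2.0))/' ok.py
python3 -m creep '[[0,0,0.0005,0,0,0],[0,0,0.001,0,0,0],[0,0,0.0015,0,0,0],[0,0,0.0015,0,0,0]]' |grep -E 'pos|force: \[' && python3 ok.py &&
python3 -m creep '[[0,0,0.0005,0,0,0],[0,0,0.001,0,0,0],[0,0,0.0015,0,0,0],[0,0,0.0015,0,0,0]]' |grep -E 'pos|force: \[' && python3 ok.py &&
python3 -m creep '[[0,0,0.0005,0,0,0],[0,0,0.001,0,0,0],[0,0,0.0015,0,0,0],[0,0,0.0015,0,0,0]]' |grep -E 'pos|force: \[' && python3 ok.py &&
python3 -m creep '[[0,0,0.0005,0,0,0],[0,0,0.001,0,0,0],[0,0,0.0015,0,0,0],[0,0,0.0015,0,0,0]]' |grep -E 'pos|force: \[' && python3 ok.py &&
python3 -m creep '[[0,0,0.0005,0,0,0],[0,0,0.001,0,0,0],[0,0,0.0015,0,0,0],[0,0,0.0015,0,0,0]]' |grep -E 'pos|force: \[' && python3 ok.py &&
python3 -m creep '[[0,0,0.0005,0,0,0],[0,0,0.001,0,0,0],[0,0,0.0015,0,0,0],[0,0,0.0015,0,0,0]]' |grep -E 'pos|force: \['
python3 -c "
from h import *
to(-.03,.014,.22)"
```

```text
position: [0.48, 0.068, 0.2243]
force: [-0.0, -0.8, 0.6]
position: [0.48, 0.0679, 0.2228]
force: [0.1, -0.5, 0.5]
position: [0.48, 0.0679, 0.2213]
force: [0.5, -0.5, -0.7]
position: [0.48, 0.068, 0.2197]
force: [0.2, 0.7, -0.3]
position: [0.4801, 0.0681, 0.2186]
force: [-1.1, 0.2, 1.8]
position: [0.4804, 0.0687, 0.2182]
force: [-3.7, 0.9, 10.0]
t 5.85 TCP board [-0.0299  0.0155  0.2182] shift [-0.0001  0.0015 -0.0018] turn 0.0 tilt [0.08 0.03] F [-3.84 -0.17  9.96] open 0.0
```

```bash

python3 -m creep '[[0,0.002,0,0,0,0],[0,0.004,0,0,0,0],[0,0.006,0,0,0,0],[0,0.008,0,0,0,0]]' |grep -E 'pos|force: \['
python3 -c "
from h import *
to(-.03,.014,.22)"
```

```text
position: [0.4787, 0.063, 0.2186]
force: [-2.3, 5.5, 9.7]
t 6.25 TCP board [-0.03    0.0096  0.2186] shift [ 0.     -0.0044 -0.0014] turn 0.06 tilt [0.18 0.21] F [-3.72  4.67  9.66] open 0.0
```

```bash

python3 -m creep '[[0,0.003,0,0,0,0],[0,0.006,0,0,0,0],[0,0.009,0,0,0,0],[0,0.012,0,0,0,0]]' |grep -E 'pos|force: \['
python3 - <<'E'
from h import *
to(-.03,.014,.22); wheelpic("pics/w3.png",.193)
E
```

```text
position: [0.4752, 0.0502, 0.2185]
force: [-2.6, 1.6, 9.8]
t 6.65 TCP board [-0.0299 -0.0036  0.2185] shift [-0.0001 -0.0176 -0.0015] turn 0.05 tilt [0.13 0.1 ] F [-2.99  0.87  9.75] open -0.0
```

View pics/w3.png

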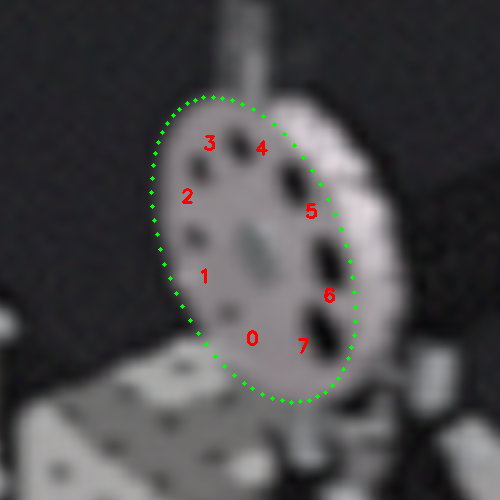

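The wheel is turning with the finger: the holes are about half a click on from their labels, without slip. I'll continue past the ridge, lift off, and measure the phase.

```bash
cat >> h.py <<'E'
def phase(top=.194,r=.035):
    c=ctrl.capture("scene"); g=cv2.GaussianBlur(cv2.cvtColor(c["color"],cv2.COLOR_RGB2GRAY).astype('float32'),(3,3),0)
    n=64; q=np.array([proj(c,B(-.024,-r*np.sin(t),top-.05-r*np.cos(t))) for t in np.arange(n)*2*np.pi/n],'float32')
    v=cv2.remap(g,q[None,:,0],q[None,:,1],cv2.INTER_CUBIC)[0]
    print("first site angle from bottom towards -y (deg):",[(round(i*360/n),int(v[i])) for i in range(n) if v[i]<=min(v[i-1],v[(i+1)%n]) and v[i]<v.max()-8], "brightest",round(v.argmax()*360/n))
E
python3 -m creep '[[0,0.003,0,0,0,0],[0,0.006,0,0,0,0],[0,0.009,0,0,0,0],[0,0.011,0,0,0,0],[0,0.011,0,0,0,0]]' |grep -E 'pos|force: \['
python3 -c "
from h import *
to(-.03,.014,.22)"
python3 -m creep '[[0,0,-0.002,0,0,0],[0,0,-0.005,0,0,0],[0,0,-0.01,0,0,0],[0,0,-0.01,0,0,0],[0,0,-0.01,0,0,0]]' |grep -E 'pos|force: \['
python3 -c "
from h import *
phase();to(-.03,.014,.22)"
```

```text
position: [0.4715, 0.0379, 0.2166]
force: [1.6, -0.7, 0.6]
t 7.2 TCP board [-0.0301 -0.0165  0.2166] shift [ 0.0001 -0.0305 -0.0034] turn -0.05 tilt [-0.01 -0.  ] F [ 1.7  -0.25  0.61] open -0.0
position: [0.4717, 0.0382, 0.2271]
force: [-0.3, -0.9, 0.1]
first site angle from bottom towards -y (deg): [(39, 108), (90, 100), (141, 83), (186, 54), (231, 47), (270, 40), (354, 117)] brightest 112
t 7.75 TCP board [-0.0301 -0.0162  0.2269] shift [ 0.0001 -0.0302  0.0069] turn -0.01 tilt [ 0.01 -0.  ] F [-0.54 -0.01 -0.51] open -0.0
```

One click is done: the 6 mm opening is at the bottom (354°) and the blank is now at 315°. I'll repeat the stroke for the second click.

```bash

python3 -m creep '[[0,-0.03,0,0,0,0],[0,-0.03,0,0,0,0],[0,-0.031,0.006,0,0,0],[0,-0.031,0.008,0,0,0],[0,-0.031,0.009,0,0,0]]' |grep -E 'pos|force: \['
python3 -m creep '[[0,0,0.0005,0,0,0],[0,0,0.001,0,0,0],[0,0,0.001,0,0,0]]' |grep -E 'pos|force: \['
python3 -c "
from h import *
to(-.03,.014,.22)"
```

```text
position: [0.4798, 0.0677, 0.2183]
force: [-3.3, 0.6, 10.9]
position: [0.4799, 0.0681, 0.2183]
force: [-3.7, 0.9, 12.1]
t 8.55 TCP board [-0.0302  0.0148  0.2183] shift [ 0.0002  0.0008 -0.0017] turn -0.07 tilt [0.02 0.02] F [-3.81 -0.12 12.1 ] open -0.0
```

```bash

python3 -m creep '[[0,0.003,-0.0002,0,0,0],[0,0.006,-0.0003,0,0,0],[0,0.009,-0.0003,0,0,0],[0,0.012,-0.0003,0,0,0],[0,0.015,-0.0003,0,0,0]]' |grep -E 'pos|force: \['
python3 -m creep '[[0,0.003,0,0,0,0],[0,0.006,0,0,0,0],[0,0.009,0.0003,0,0,0],[0,0.012,0.0006,0,0,0],[0,0.014,0.001,0,0,0]]' |grep -E 'pos|force: \['
python3 -m creep '[[0,0,-0.003,0,0,0],[0,0,-0.006,0,0,0],[0,0,-0.01,0,0,0],[0,0,-0.01,0,0,0],[0,0,-0.01,0,0,0]]' |grep -E 'pos|force: \['
python3 -c "
from h import *
phase();to(-.03,.0145,.22)"
```

```text
position: [0.4762, 0.0548, 0.2186]
force: [-2.8, 3.9, 10.1]
position: [0.4714, 0.0379, 0.2162]
force: [-3.0, -3.5, 4.6]
position: [0.4723, 0.0403, 0.2262]
force: [-0.4, -0.5, -0.2]
first site angle from bottom towards -y (deg): [(39, 102), (90, 94), (146, 71), (191, 47), (231, 37), (309, 110), (354, 104)] brightest 68
t 10.1 TCP board [-0.0302 -0.014   0.2261] shift [ 0.0002 -0.0285  0.0061] turn 0.01 tilt [0.01 0.01] F [ 0.07 -0.15  1.19] open 0.0
```

Two clicks are done: blank at 270°, 8.5 mm opening at the bottom. Third stroke next.

```bash

python3 -m creep '[[0,-0.0285,0,0,0,0],[0,-0.0285,0.004,0,0,0],[0,-0.0285,0.007,0,0,0],[0,-0.0285,0.008,0,0,0],[0,-0.0285,0.009,0,0,0]]' |grep -E 'pos|force: \['
python3 -m creep '[[0,0,0,0,0,0],[0,0.003,0,0,0,0],[0,0.006,0,0,0,0],[0,0.009,0,0,0,0],[0,0.012,0,0,0,0]]' |grep -E 'pos|force: \['
python3 -c "
from h import *
phase();to(-.03,.0145,.22)"
```

```text
position: [0.4799, 0.0676, 0.2182]
force: [-3.3, 1.1, 13.9]
position: [0.4769, 0.0573, 0.2187]
force: [-2.7, 4.1, 9.8]
first site angle from bottom towards -y (deg): [(28, 96), (79, 92), (129, 74), (174, 41), (219, 35), (298, 116), (343, 97)] brightest 51
t 11.15 TCP board [-0.0302  0.0028  0.2186] shift [ 0.0002 -0.0117 -0.0014] turn -0.06 tilt [0.07 0.09] F [-3.72  0.95 11.3 ] open -0.0
```

Turning as before (-11° so far), so I'll finish the stroke.

```bash

python3 -m creep '[[0,0.003,0,0,0,0],[0,0.006,0,0,0,0],[0,0.009,0,0,0,0],[0,0.012,0.0003,0,0,0],[0,0.016,0.001,0,0,0]]' |grep -E 'pos|force: \['
python3 -m creep '[[0,0,-0.003,0,0,0],[0,0,-0.006,0,0,0],[0,0,-0.015,0,0,0],[0,0,-0.03,0,0,0],[0,0,-0.03,0,0,0]]' |grep -E 'pos|force: \['
python3 - <<'E'
from h import *
phase(); to(.0535,-.175,.235); wheelpic("pics/w4.png",.194)
E
```

```text
position: [0.4718, 0.039, 0.2166]
force: [-2.8, -2.7, 3.3]
position: [0.4737, 0.041, 0.2482]
force: [0.4, -0.2, -0.4]
first site angle from bottom towards -y (deg): [(39, 88), (90, 76), (141, 59), (191, 27), (270, 122), (309, 103), (354, 92)] brightest 219
t 12.2 TCP board [-0.0295 -0.0132  0.2472] shift [0.083  0.1618 0.0123] turn -0.0 tilt [0.16 0.01] F [-0.73 -0.51 -0.19] open 0.0
```

View pics/w4.png

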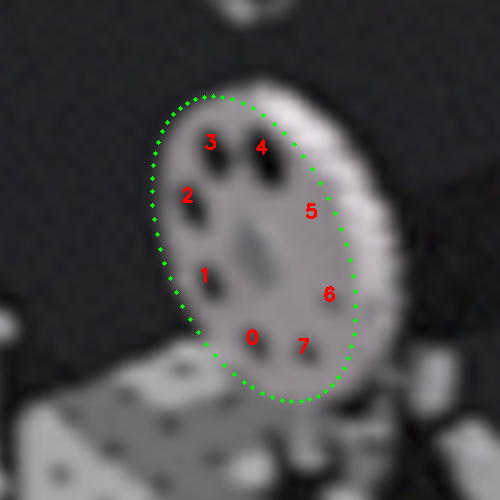

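Blank at label 5 and the 11 mm opening at the bottom, so the aperture is at 2.356 and in its click. Next I'll go over to the -y side of the thumb post and look.

```bash

python3 -m creep '[[0.083,0.18,0,0,0,0],[0.083,0.18,0,0,0,0],[0.083,0.18,0,0,0,0],[0.083,0.18,0,0,0,0],[0.083,0.18,0,0,0,0]]' |grep -E 'pos|force: \['
python3 -m creep '[[0,0,0.12,0,0,0],[0,0,0.12,0,0,0],[0,0,0.12,0,0,0],[0,0,0.12,0,0,0],[0,0,0.12,0,0,0]]' |grep -E 'pos|force: \['
python3 - <<'E'
from h import *
to(.0535,-.185,.072)
c=ctrl.capture("top");a=cv2.resize(c["color"][165:245,220:300,::-1],(400,400),interpolation=cv2.INTER_CUBIC)
v=ctrl.capture("scene")["color"][150:230,215:295,::-1]
cv2.imwrite("pics/j5.png",np.hstack([a,cv2.resize(v,(400,400),interpolation=cv2.INTER_CUBIC)]))
E
```

```text
position: [0.5026, -0.1632, 0.2451]
force: [-0.6, 0.9, -0.4]
position: [0.5035, -0.1548, 0.1262]
force: [-0.0, 0.8, 0.5]
t 13.25 TCP board [ 0.053  -0.1933  0.1262] shift [ 0.0005 -0.0083  0.0542] turn 0.02 tilt [-0.01  0.02] F [-0.23  0.77  0.5 ] open 0.0
```

View pics/j5.png

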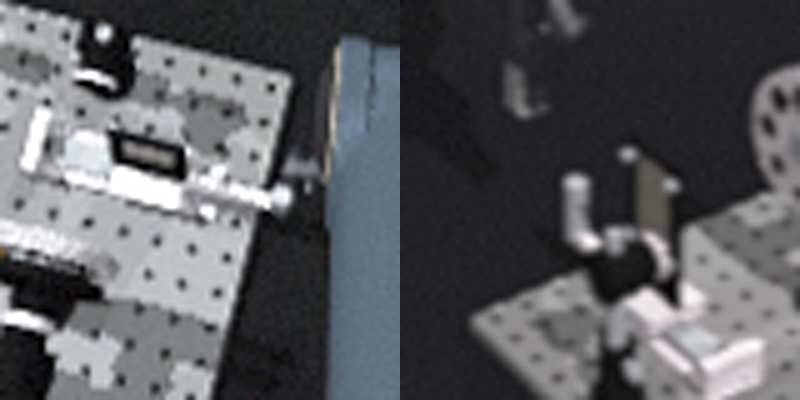

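The post stands free: top view (280,195), scene (575,181). The finger is well to its -y side. I'll descend and approach.

```bash

python3 -m creep '[[0.0005,0,0.054,0,0,0],[0.0005,0,0.054,0,0,0],[0.0005,0,0.054,0,0,0]]' |grep -E 'pos|force: \['
python3 -m creep '[[0,-0.006,0,0,0,0],[0,-0.012,0,0,0,0],[0,-0.018,0,0,0,0],[0,-0.021,0,0,0,0],[0,-0.024,0,0,0,0]]' |grep -E 'pos|force: \['
python3 -m creep '[[0,-0.002,0,0,0,0],[0,-0.004,0,0,0,0],[0,-0.006,0,0,0,0],[0,-0.008,0,0,0,0],[0,-0.01,0,0,0,0]]' |grep -E 'pos|force: \['
python3 -c "
from h import *
to(.0535,-.185,.072)"
```

```text
position: [0.5036, -0.1553, 0.0725]
force: [0.3, 0.8, 0.4]
position: [0.5106, -0.1318, 0.0726]
force: [0.6, -0.4, 0.4]
position: [0.5129, -0.1226, 0.0721]
force: [-0.0, 0.3, 0.4]
t 14.65 TCP board [ 0.0534 -0.1597  0.0721] shift [0.0002 0.0253 0.0001] turn -0.03 tilt [-0. -0.] F [-0.09  0.27  0.42] open 0.0
```

```bash

python3 -m creep '[[0,-0.002,0,0,0,0],[0,-0.004,0,0,0,0],[0,-0.006,0,0,0,0],[0,-0.008,0,0,0,0],[0,-0.01,0,0,0,0]]' |grep -E 'pos|force: \['
python3 -m creep '[[0,-0.002,0,0,0,0],[0,-0.004,0,0,0,0],[0,-0.006,0,0,0,0],[0,-0.008,0,0,0,0],[0,-0.01,0,0,0,0]]' |grep -E 'pos|force: \['
python3 -c "
from h import *
to(.0535,-.185,.072)
c=ctrl.capture('scene'); print(proj(c,B(.0535,-.132,.075)))"
```

```text
position: [0.5154, -0.1137, 0.0721]
force: [-0.7, -3.5, -0.4]
position: [0.5184, -0.1033, 0.0721]
force: [-0.1, -2.2, -0.1]
t 15.65 TCP board [ 0.0533 -0.1396  0.0721] shift [0.0002 0.0454 0.0001] turn -0.01 tilt [-0. -0.] F [ 0.5  -2.11 -0.06] open -0.0
[250.26986867 186.39085376]
```

```bash
cat > ok2.py <<'E'
import sys
from h import *
o=ctrl.get_obs(); f=o["force"]@by; p=bd(o["position"]); print(p[1].round(4),f.round(2),round(o["time"],2)); sys.exit(int(f<-5.5))
E
python3 - <<'E'
from h import *
c=ctrl.capture("top"); print("frame initially",bd(cast(c,249.6,195.6,.148)),bd(cast(c,249.6,195.6,.13)))
E
python3 -m creep '[[0,-0.001,0,0,0,0],[0,-0.002,0,0,0,0],[0,-0.003,0,0,0,0],[0,-0.004,0,0,0,0]]' >/dev/null; python3 ok2.py &&
python3 -m creep '[[0,-0.001,0,0,0,0],[0,-0.002,0,0,0,0],[0,-0.003,0,0,0,0],[0,-0.004,0,0,0,0]]' >/dev/null; python3 ok2.py
```

```text
frame initially [ 0.04580172 -0.04881873  0.148     ] [ 0.04888265 -0.04761235  0.13      ]
-0.1358 -2.58 16.15
-0.1317 -2.91 16.55
```

The frame started about 48 mm out, so home should come at TCP y ≈ -0.104. I'll push on, then slow down near it.

```bash

python3 -m creep '[[0,-0.001,0,0,0,0],[0,-0.0025,0,0,0,0],[0,-0.004,0,0,0,0],[0,-0.005,0,0,0,0],[0,-0.006,0,0,0,0]]' >/dev/null; python3 ok2.py &&
python3 -m creep '[[0,-0.001,0,0,0,0],[0,-0.0025,0,0,0,0],[0,-0.004,0,0,0,0],[0,-0.005,0,0,0,0],[0,-0.006,0,0,0,0]]' >/dev/null; python3 ok2.py &&
python3 -m creep '[[0,-0.0007,0,0,0,0],[0,-0.0014,0,0,0,0],[0,-0.0021,0,0,0,0],[0,-0.003,0,0,0,0]]' >/dev/null; python3 ok2.py &&
python3 -m creep '[[0,-0.0007,0,0,0,0],[0,-0.0014,0,0,0,0],[0,-0.0021,0,0,0,0],[0,-0.003,0,0,0,0]]' >/dev/null; python3 ok2.py
```

```text
-0.1257 -2.78 17.05
-0.1197 -3.45 17.55
-0.1168 -2.75 17.95
-0.1138 -2.61 18.35
```

```bash

python3 -m creep '[[0,-0.0005,0,0,0,0],[0,-0.001,0,0,0,0],[0,-0.0015,0,0,0,0],[0,-0.002,0,0,0,0]]' >/dev/null; python3 ok2.py &&
python3 -m creep '[[0,-0.0005,0,0,0,0],[0,-0.001,0,0,0,0],[0,-0.0015,0,0,0,0],[0,-0.002,0,0,0,0]]' >/dev/null; python3 ok2.py &&
python3 -m creep '[[0,-0.0005,0,0,0,0],[0,-0.001,0,0,0,0],[0,-0.0015,0,0,0,0],[0,-0.002,0,0,0,0]]' >/dev/null; python3 ok2.py &&
python3 -m creep '[[0,-0.0005,0,0,0,0],[0,-0.001,0,0,0,0],[0,-0.0015,0,0,0,0],[0,-0.002,0,0,0,0]]' >/dev/null; python3 ok2.py &&
python3 -m creep '[[0,-0.0005,0,0,0,0],[0,-0.001,0,0,0,0],[0,-0.0015,0,0,0,0],[0,-0.002,0,0,0,0]]' >/dev/null; python3 ok2.py &&
python3 -m creep '[[0,-0.0005,0,0,0,0],[0,-0.001,0,0,0,0],[0,-0.0015,0,0,0,0],[0,-0.002,0,0,0,0]]' >/dev/null; python3 ok2.py
```

```text
-0.1118 -2.94 18.75
-0.1097 -2.58 19.15
-0.108 -3.58 19.55
-0.1078 -8.45 19.95
-0.1078 -8.45 19.95
-0.1078 -8.45 19.95
```

```bash

python3 -m creep '[[0,-0.0003,0,0,0,0],[0,-0.0006,0,0,0,0],[0,-0.0006,0,0,0,0]]' >/dev/null; python3 ok2.py
python3 -m creep '[[0,0.001,0,0,0,0],[0,0.003,0,0,0,0],[0,0.01,0,0,0,0],[0,0.03,0,0,0,0],[0,0.05,0,0,0,0]]' >/dev/null; python3 ok2.py
python3 -m creep '[[0,0.03,-0.02,0,0,0],[0,0.05,-0.06,0,0,0],[0,0.08,-0.1,0,0,0],[0,0.1,-0.15,0,0,0],[0,0.1,-0.15,0,0,0]]' >/dev/null; python3 ok2.py
python3 - <<'E'
from h import *
phase()
c=ctrl.capture("top");a=cv2.resize(c["color"][160:260,185:285,::-1],(400,400),interpolation=cv2.INTER_CUBIC)
s=ctrl.capture("scene");v=s["color"][155:255,225:325,::-1]
cv2.imwrite("pics/j6.png",np.hstack([a,cv2.resize(v,(400,400),interpolation=cv2.INTER_CUBIC)]))
E
```

```text
-0.1078 -7.81 20.25
-0.1542 -1.63 20.75
-0.258 -0.41 21.25
first site angle from bottom towards -y (deg): [(39, 89), (90, 76), (141, 59), (191, 27), (270, 122), (309, 103), (354, 92)] brightest 287
```

View pics/j6.png

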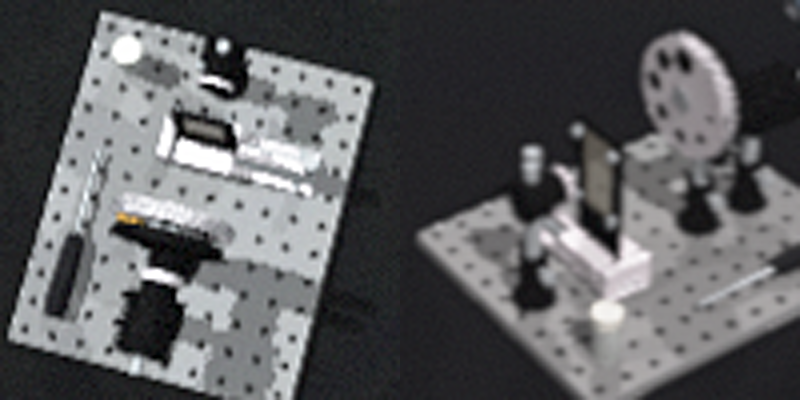

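Both views show the frame between wheel and detector, the saddle by its stop (top view 165,135), and the vial and driver undisturbed. The push force was modest, so I'll push again a bit more firmly (under 15 N) to make sure it is home.

```bash
python3 - <<'E'
from h import *
c=ctrl.capture("top"); print(bd(cast(c,185+205/4,160+130/4,.148))); to(.0535,-.13,.072)
E
python3 -m creep '[[0,0,0.05,0,0,0],[0,0,0.10,0,0,0],[0,-0.02,0.15,0,0,0],[0,-0.05,0.15,0,0,0],[0,-0.1,0.15,0,0,0]]' >/dev/null; python3 ok2.py
python3 -m creep '[[0,-0.03,0,0,0,0],[0,-0.04,0,0,0,0],[0,-0.044,0,0,0,0],[0,-0.045,0,0,0,0]]' >/dev/null; python3 ok2.py
python3 -c "
from h import *
to(.0535,-.111,.072)"
```

```text
[ 0.04472964 -0.0047594   0.148     ]
t 21.45 TCP board [ 0.0527 -0.254   0.2211] shift [ 0.0012 -0.1238  0.1492] turn 0.08 tilt [-0.07  0.08] F [-0.08  0.24  0.16] open -0.0
-0.1562 -0.23 21.95
-0.1106 0.63 22.35
t 22.35 TCP board [ 0.0527 -0.1106  0.0713] shift [ 0.0008  0.0004 -0.0007] turn -0.0 tilt [-0.11 -0.02] F [-0.65  0.63 -0.27] open 0.0
```

```bash

python3 -m creep '[[0,-0.0005,0,0,0,0],[0,-0.001,0,0,0,0],[0,-0.0015,0,0,0,0],[0,-0.002,0,0,0,0],[0,-0.002,0,0,0,0]]' >/dev/null; python3 ok2.py &&
python3 -m creep '[[0,-0.0005,0,0,0,0],[0,-0.001,0,0,0,0],[0,-0.0015,0,0,0,0],[0,-0.0015,0,0,0,0]]' >/dev/null; python3 ok2.py &&
python3 -m creep '[[0,-0.0005,0,0,0,0],[0,-0.001,0,0,0,0],[0,-0.001,0,0,0,0]]' >/dev/null; python3 ok2.py &&
python3 -m creep '[[0,-0.0005,0,0,0,0],[0,-0.001,0,0,0,0],[0,-0.001,0,0,0,0]]' >/dev/null; python3 ok2.py
```

```text
-0.1085 -0.43 22.85
-0.1079 -4.99 23.25
-0.1078 -6.84 23.55
-0.1078 -6.84 23.55
```

```bash

python3 -m creep '[[0,-0.0003,0,0,0,0],[0,-0.0006,0,0,0,0],[0,-0.0006,0,0,0,0],[0,-0.0006,0,0,0,0]]' >/dev/null; python3 ok2.py
python3 -m creep '[[0,-0.0003,0,0,0,0],[0,-0.0006,0,0,0,0],[0,-0.0006,0,0,0,0],[0,-0.0006,0,0,0,0]]' >/dev/null; python3 ok2.py
```

```text
-0.1078 -8.0 23.95
-0.1078 -8.7 24.35
```

The force rises to about 8.7 N with the post no longer moving, so it is on the rubber stop. I'll retreat clear and check.

```bash

python3 -m creep '[[0,0.001,0,0,0,0],[0,0.004,0,0,0,0],[0,0.012,0,0,0,0],[0,0.03,0,0,0,0],[0,0.05,0,0,0,0]]' >/dev/null; python3 ok2.py
python3 -m creep '[[0,0.03,-0.02,0,0,0],[0,0.05,-0.06,0,0,0],[0,0.08,-0.1,0,0,0],[0,0.1,-0.15,0,0,0],[0,0.1,-0.15,0,0,0]]' >/dev/null
python3 -m creep '[[0,0,0,0,0,0],[0,0,0,0,0,0],[0,0,0,0,0,0]]' | head -3
python3 - <<'E'
from h import *
phase()
c=ctrl.capture("top");a=cv2.resize(c["color"][170:220,210:285,::-1],(750,500),interpolation=cv2.INTER_CUBIC)
cv2.imwrite("pics/j7.png",a)
E
```

```text
-0.1536 -0.02 24.85
time: 25.65
position: [0.4865, -0.2123, 0.2204]
tcp_rot: [[0.963, -0.27, -0.003], [-0.27, -0.963, 0.002], [-0.003, -0.001, -1.0]]
first site angle from bottom towards -y (deg): [(39, 88), (90, 77), (141, 59), (191, 27), (270, 122), (309, 102), (354, 92)] brightest 287
```

View pics/j7.png

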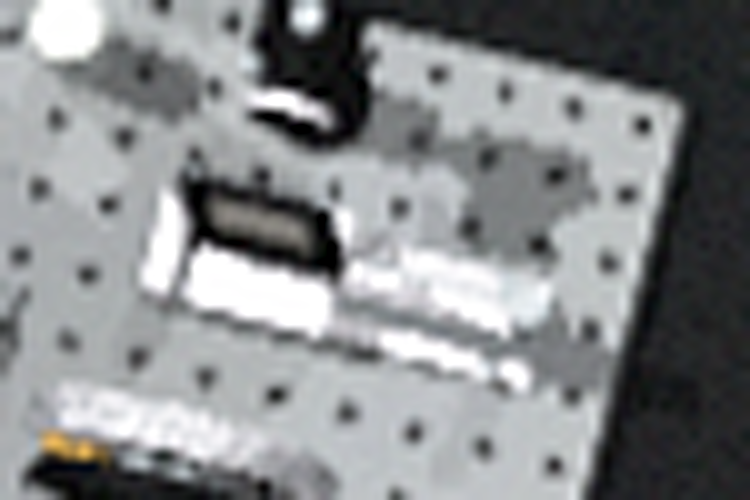

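The saddle (185–335, 290) is up against the end stop (160,245). The wheel is still at the third opening, and the arm is clear.

```bash
python3 -c "
from bench import ctrl
print(ctrl.close_job())"
```

```text
the job is handed in; nothing more can be done
None
```

The job is handed in at about 26 s: the aperture wheel was set first, three clicks to the 11 mm opening, then the slide was pushed home against its rubber stop with under 10 N; I saw nothing else on the breadboard moved, but did not recheck the bystanders off it.

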